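# Close the fan's battery bay, unlock and switch on

## Robot

A 6-joint arm with a two-finger parallel gripper is mounted at the origin on the work surface. World frame = base frame: x ahead of the robot, y to its left, z up, the work surface at z = 0. Lengths are in m, angles in rad, forces in N, time in s.
With the tool pointing down it reaches from about 0.375 to 0.75 m from the base axis. Payload 9 kg.
Tool frame: the origin (TCP) lies between the finger pads; the fingertips stand ahead of it and the grasp point (between the pads) lies 5 mm behind it (env.tips_ahead is the z of the fingertips in the tool frame, in m); z points along the fingers, y is the line along which they close (so a half turn about z gives the same grasp; the last joint's range is limited). The gripper opens to 85 mm and grips with 20 to 120 N. Pads are 22 mm wide; open, the fingers measure 114 mm over their backs; the gripper's body (76 mm by 85 mm) begins 54 mm behind the grasp point. The pads swing forward as they close: fully open they stand 13 mm farther back than shut.
Start: joints at [-1.451, 0.104, 0.097, 1.564, 0, 1.353], TCP at [0.199, -0.566, 0.221] pointing down, gripper open.
Joint ranges: [-2.99, 2.99], [-0.84, 1.86], [-1.1, 1.16], [-1.84, 2.11], [-1.51, 1.56], [-3.14, 3.14]. Speed limits (rad/s): [2.22, 2.22, 2.57, 3.14, 3.14, 3.14].

## Interface

Orientations are given as a unit quaternion [x, y, z, w].
In Python, from bench import env gives the robot as it stands.
- The arm moves only by the tool apply_moves, never from a script. Its argument "steps" is a list of rows, each a list of 3 entries, a list of its own where there are three numbers: the turn, a rotation vector about the world's x, y, z in degrees, then the shift along the world's x, y, z in m, then the finger opening in m, from 0 to 0.0854. A call has 1 to 12 rows; each row is the pose to reach, as a shift and turn from the pose commanded when the call began; what a row does not reach only later rows make up. A row lasts 1/10 s, in which the tool goes at most 50 mm and 8.59 degrees, less where a joint would pass 70% of its speed; a pose out of reach is approached as far as the arm can. A call with a gripper value outside its range is refused whole. The fingers move at their own pace and stop on an object; "force" is the grip in N (left out, the last holds). Time passes only in rows, so rows that repeat a pose let the fingers close. It gives the time, the measured TCP pose, the force, the opening and the grip force at its end, in the units of the state.
- env.get_obs(): the state, without advancing time (a new reading comes with each control period).
- env.snapshot(name): name is "scene" or "top"; returns the picture (480x640x3 uint8, red, green, blue); there is no depth.
- env.camera_params(name): a dict with "K" (3x3 intrinsics, pixels), "k1" (the pictures are not rectified: a ray, as slopes to the right and down, at radius r is drawn at 1 + k1 r^2 times it, then the intrinsics apply), "pose" (4x4, takes a point from camera to world coordinates). Camera axes: x right, y up, looking along -z (the intrinsics and any distortion apply to the point x, -y, -z); pixel columns grow to the right and rows downward; lengths in m; the calibration is good to about 2 mm. A picture is of the moment at which its call begins. camera_params takes no time and is no camera call.
- env.finish_job(): hands the job in; it is judged then, once.
The state is a dict: "time_s": time; "joint_pos": joint angles; "joint_velocities": joint speeds; "joint_torque": joint torques, N m; "tcp_pos": TCP position; "ee_rot": TCP orientation; "contact_force": force on the tool from outside, world axes, zero at the start; "ft_torque": the same for the moment, N m; "opening": finger opening in m; "grasp_force": force on a finger pad.
Only numpy, scipy, OpenCV 4.12 (cv2) and the standard library are available. Lean on these libraries where they do the work, as an engineer would, in place of code of your own. Each camera call takes 0.05 s, during which the arm holds its last target. There are 200 camera calls.

## Task

Make the desk fan ready and switch it on: lift the stapler off its open battery bay and set it down upright on the cart deck, then seat the loose battery cover flat on the bay's two pins. After that slide the child-lock tab fully aside, press the power button it was covering all the way down and let it spring back. Do not shift or tip the jar or the pencil cup, or move the tilt-out bin.

Things in the scene. Friction and masses are not known exactly. Their poses are not given: they have to be found in the camera images.
- fan: White desk fan, fixed. Origin: centre of the underside of its long low base, 130 (x) by 290 mm (y), flat top 40 mm above the deck. At the +y end stands the round fan head, 144 mm across, y +100 to +140 mm, top 197 mm above the deck. The open battery bay takes the -y end; between them are the button and lock tab. Turned up to 0.6 rad either way from x along world x.
- bay (a point): Centre of the battery bay, 80 mm from the fan's origin towards -y, at the height of the base's flat top (40 mm above the deck); axes as the fan's. A recess 34 (x) by 64 mm (y), 16 mm deep, with two cells in it. Two upright steel pins, 10 mm thick, 15 mm high with tapered tips, stand on the flat top 45 mm from here towards +y and -y.
- head (a point): Centre of the round fan head, 125 mm above the deck, 120 mm from the fan's origin towards +y.
- cover: Loose white battery cover (about 90 g), lying flat: plate 60 (x) by 116 (y) by 8 mm with two 13 mm through holes at y +45 and -45 mm; on top a grip rib 14 mm wide (x), 46 mm long (y), its top 34 mm above the underside. Origin: centre of the underside, z up. Fits either way round; seated, its origin lies at the bay point. Starts on the deck, yaw within 1.2 rad of world axes.
- stapler: Silver desk stapler (about 220 g), 140 mm long (x), 36 mm wide at its foot plate (y), 50 mm high; the body above 22 mm is 28 mm wide. Origin: centre of the underside, z up. At the start it lies upright across the battery bay between the two pins, its length roughly along the fan's x. It may be set down anywhere free on the deck.
- lock (a joint): Child-lock tab: slides along the fan's +x. 0 = covering the button, 0.050 m = fully aside at its stop. Starts at 0 to 0.006. It stays where it is left; about 1.5 N moves it. While it covers the button the button cannot be reached.
- lock_fin (a point): Middle of the top edge of the lock tab's upright fin, 78.5 mm above the deck. The fin is 10 mm thick (fan's x), 34 mm wide (y), 24 mm high. It stands on the tab's plate, 40 (x) by 44 mm (y), 5 mm thick, top 54.5 mm above the deck, 12 mm from the plate's centre towards +x. The plate runs between two rails about as high. Axes as the fan's.
- power (a joint): Power button travel: 0 = up, 0.006 m = fully down. Springs back; about 5.5 N holds it fully down. Pressed well when pushed to its stop.
- power_top (a point): Centre of the top of the power button, a round 30 mm cap; 48.5 mm above the deck when up, at fan x -30 mm, y +25 mm, 46 mm of free width between the rails. Head's near face is 75 mm away.
- jar: Frosted glass jar with cork lid, loose, 82 mm across, 116 mm high, about 0.5 kg; origin: centre of its underside. Bystander.
- cup: Steel pencil cup, empty, loose, 72 mm across, 95 mm high, about 0.3 kg, close to the long side of the fan's base that faces its -x, beside the bay; origin: centre of its underside. Bystander.
- coaster: Blue round silicone coaster, 96 mm across, 5 mm thick, stuck to the deck; origin: centre of its underside. Bystander.
- bin_lip (a point): Middle of the upper edge of the half open white tilt-out bin, about 155 mm above the deck, 180 mm wide along its y, its x pointing back into the housing (tipped with the bin); a small pull stands 16 mm out in front. Behind it is the bin's fixed grey housing, 205 mm wide (y), 180 mm high, from 30-60 mm to 180-210 mm behind this edge. Bystander.
There are look-alikes about, which are no part of the job. What is shaped like the stapler but pink, purple or red is not meant.

How it is judged:
By the outcome, as a careful person would: the job done as asked, in the order asked, and still so for the second after the job is handed in, with the robot touching nothing.
It also fails if it takes over 69 s, if anything falls off the work surface, if the arm or the gripper's body presses on something with over 40 N, if the wrist force passes 120 N, or if a joint passes its speed limit or range.

## Working session

There is one attempt and no reset: what is moved stays moved. The work goes in short steps, Python scripts to look and compute and a tool call to move; the robot and the scene stay as the last step left them, time stands still between calls to the robot, and variables do not carry over. Pictures are saved under pics/ and viewed, at most 10 in all, crops included, and the job is handed in when it is done.

Besides the shell and the picture viewer there is one more tool, called after "Request:" as name([rows], argument=value, ...), one row to a line, values as JSON. apply_moves: Moves the arm, as the interface text tells. Its arguments: {"type":"object","properties":{"steps":{"type":"array"},"force":{"type":"number"}},"required":["steps"]}

```bash
mkdir -p pics; ls
python3 - <<'E'
from bench import env
import cv2
for n in("scene","top"):
    cv2.imwrite(f"pics/{n}0.png",env.snapshot(n)[:,:,::-1]); print(n,env.camera_params(n))
print(env.get_obs(), env.tips_ahead)
E
```

```text
pics
scene {'K': array([[513.90733944,   0.        , 323.12790995],
       [  0.        , 513.90733944, 239.39596504],
       [  0.        ,   0.        ,   1.        ]]), 'k1': 0.005735665349166721, 'pose': array([[-0.63110439, -0.40903595,  0.65908788,  1.28990167],
       [ 0.7754218 , -0.35533976,  0.52197192,  0.62728567],
       [ 0.02069485,  0.84048989,  0.54143187,  0.74904785],
       [ 0.        ,  0.        ,  0.        ,  1.        ]])}
top {'K': array([[582.93932502,   0.        , 325.41069071],
       [  0.        , 582.93932502, 235.97185195],
       [  0.        ,   0.        ,   1.        ]]), 'k1': -0.16239877644326545, 'pose': array([[ 0.0159844 ,  0.99651765, -0.08183563,  0.43648235],
       [-0.99945689,  0.01828301,  0.02741627,  0.04505234],
       [ 0.028817  ,  0.08135295,  0.99626868,  1.51000719],
       [ 0.        ,  0.        ,  0.        ,  1.        ]])}
{'time_s': 0.1, 'joint_pos': array([-1.45073062e+00,  1.04621589e-01,  9.65640161e-02,  1.56390288e+00,
       -2.76124305e-05,  1.35311866e+00]), 'joint_velocities': array([ 0.00020466, -0.0009424 ,  0.00307427,  0.00302837, -0.00113327,
       -0.00068774]), 'joint_torque': array([ 7.33954104e-03, -5.58213294e+01,  5.04714489e+01,  1.30221309e-02,
       -1.68313350e-04, -1.83472650e-06]), 'tcp_pos': array([ 0.19879101, -0.56578713,  0.21981998]), 'ee_rot': array([ 9.85774862e-01,  1.68070172e-01,  1.46069967e-05, -5.82041269e-04]), 'contact_force': array([-0.39802625,  0.00318214,  0.32564326]), 'ft_torque': array([ 0.04289229, -0.00797182,  0.00692443]), 'grasp_force': 0.0, 'opening': 0.08543387994035842} 0.014
```

View pics/top0.png

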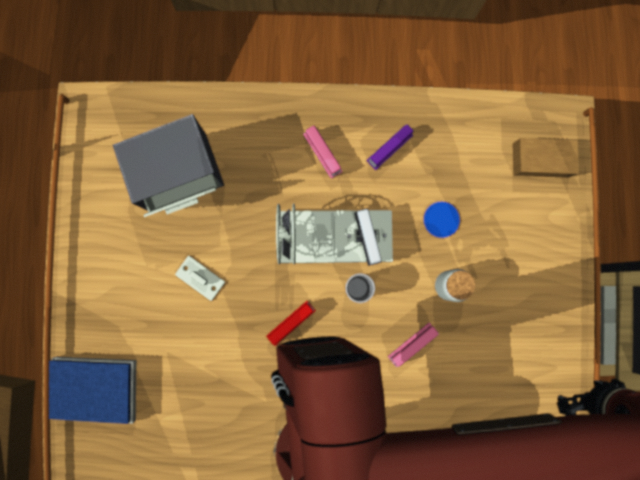

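View pics/scene0.png

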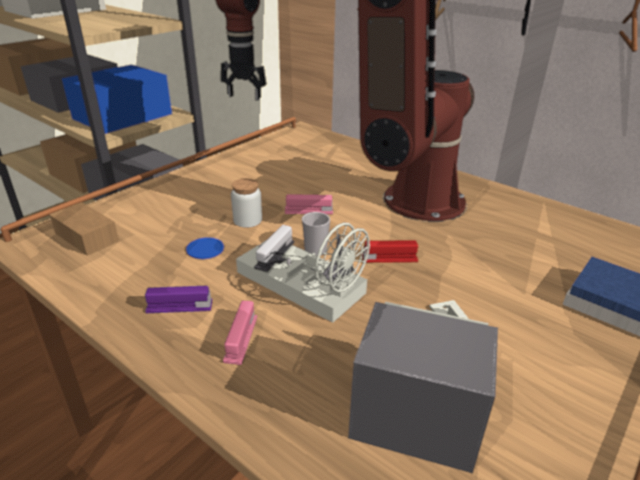

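The two views show the fan at top (335,236), the head at its left end (+y) and the bay at its right end. The cover is at top (201,278), the cup at (360,288), the jar at (457,286), the coaster at (442,219) and the bin and housing at (170,165).

Candidate staplers in top are silver (369,237), pink (322,150) and (413,345), purple (390,147) and red (290,324). Only the silver one lies across the bay, so that is the one meant. I'll confirm it in one enlarged composite crop.

```bash
cat > h.py <<'E'
import numpy as np, cv2
from bench import env
def ray(n,uv):
    c=env.camera_params(n);K=c["K"];d=(np.array(uv,float)-K[:2,2])/K[0,0]
    s=d.copy()
    for _ in range(20): s=d/(1+c["k1"]*(s@s))
    P=c["pose"];return P[:3,3],P[:3,:3]@np.array([s[0],-s[1],-1])
def at(n,uv,z):
    o,r=ray(n,uv);return o+r*(z-o[2])/r[2]
def proj(n,p):
    c=env.camera_params(n);K=c["K"];P=c["pose"]
    q=(np.atleast_2d(p)-P[:3,3])@P[:3,:3];s=np.stack([q[:,0]/-q[:,2],-q[:,1]/-q[:,2]],1)
    s=s*(1+c["k1"]*(s**2).sum(1,keepdims=True));return s*K[0,0]+K[:2,2]
def crop(im,u0,v0,w,h,k): return cv2.resize(im[v0:v0+h,u0:u0+w],None,fx=k,fy=k,interpolation=cv2.INTER_CUBIC)
E
python3 - <<'E'
from h import *
t=cv2.imread("pics/top0.png");s=cv2.imread("pics/scene0.png")
C=np.zeros((600,800,3),np.uint8)
C[:360,:650]=crop(t,270,200,130,72,5)
C[360:,:300]=crop(t,170,250,60,48,5)
C[360:,300:]=crop(s,232,220,500//3,80,3)[:, :498].shape and cv2.copyMakeBorder(crop(s,232,220,166,80,3),0,0,0,2,0)
cv2.imwrite("pics/c1.png",C)
E
```

```text
(no output)
```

View pics/c1.png

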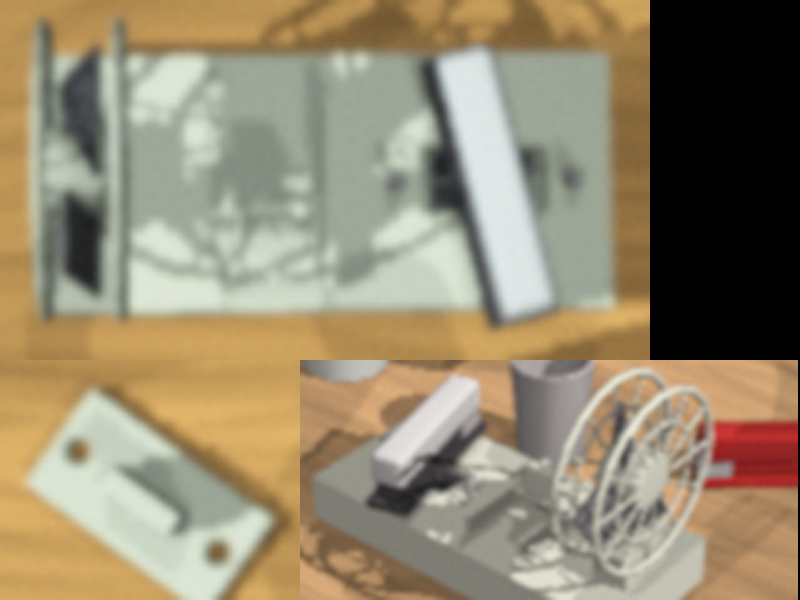

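The enlarged crop confirms it: the silver stapler lies across the bay between the pins, at crop (397,181) and (572,180). The cover's holes are at crop (77,450) and (217,551). Next I'll compute the poses.

Run:
```python
from h import *
np.set_printoptions(precision=4,suppress=True)
T=lambda u,v:(270+u/5-.4,200+v/5-.4)
L=lambda u,v:(170+u/5-.4,250+(v-360)/5-.4)
a,b=at("top",T(397,181),.05),at("top",T(572,180),.05)
print("pins",a,b,np.linalg.norm(a-b),"bay",(a+b)/2)
c=[at("top",T(*q),.04) for q in((610,52),(613,310),(320,52),(330,314))]
print("corners",c, np.linalg.norm(c[0]-c[1]))
for z in(.09,.085):
  s=[at("top",T(*q),z) for q in((435,60),(487,47),(553,308),(497,325))];m=np.mean(s,0)
  d=(s[0]+s[1]-s[2]-s[3])/2;print("stapler",m,np.linalg.norm(d),np.linalg.norm(s[0]-s[1]),np.degrees(np.arctan2(d[1],d[0])))
h=[at("top",L(*q),.006) for q in((77,450),(217,551))];d=h[0]-h[1]
print("cover",np.mean(h,0),np.linalg.norm(d),"yaw(+y)",np.degrees(np.arctan2(-d[0],d[1])))
for n,u,z in(("cup",(360,286),.095),("jar",(461,284),.11),("coaster",(442,219),.005),("binlipL",(147,213),.155),("binlipR",(220,187),.155),("red",(290,324),.05),("pink",(413,345),.05),("pink2",(322,150),.05),("purp",(390,147),.05)):print(n,at("top",u,z))
o=env.get_obs();from scipy.spatial.transform import Rotation as R;print(R.from_quat(o["ee_rot"]).as_matrix())
# fan grid overlay check: lock etc
```

```text
pins [ 0.5579 -0.0545  0.05  ] [ 0.5601 -0.1431  0.05  ] 0.08862234683553345 bay [ 0.559  -0.0988  0.05  ]
corners [array([ 0.6269, -0.1635,  0.04  ]), array([ 0.4951, -0.1659,  0.04  ]), array([ 0.6239, -0.0152,  0.04  ]), array([ 0.4908, -0.0222,  0.04  ])] 0.1318070739623373
stapler [ 0.5537 -0.099   0.09  ] 0.1329887850538585 0.02654426659080514 14.291753560984501
stapler [ 0.5541 -0.0995  0.085 ] 0.13345705305240363 0.026637731844918824 14.291753560984496
cover [0.446  0.3284 0.006 ] 0.08997126078116531 yaw(+y) -34.15352314507619
cup [ 0.4324 -0.0798  0.095 ]
jar [ 0.4402 -0.3256  0.11  ]
coaster [ 0.6105 -0.3024  0.005 ]
binlipL [0.5944 0.4293 0.155 ]
binlipR [0.6588 0.2576 0.155 ]
red [0.3349 0.0895 0.05  ]
pink [ 0.2859 -0.2195  0.05  ]
pink2 [0.7765 0.0171 0.05  ]
purp [ 0.7888 -0.1574  0.05  ]
[[ 0.9435  0.3314 -0.0002]
 [ 0.3314 -0.9435  0.0012]
 [ 0.0002 -0.0011 -1.    ]]
```

Request:
apply_moves([
  [[0, 0, 8], [0.03, 0.039, 0.01], 0.085],
  [[0, 0, 16], [0.06, 0.078, 0.02], 0.085],
  [[0, 0, 24], [0.09, 0.117, 0.03], 0.085],
  [[0, 0, 32], [0.12, 0.156, 0.03], 0.085],
  [[0, 0, 40], [0.15, 0.195, 0.03], 0.085],
  [[0, 0, 48], [0.18, 0.234, 0.03], 0.085],
  [[0, 0, 56], [0.21, 0.273, 0.03], 0.085],
  [[0, 0, 64], [0.24, 0.312, 0.03], 0.085],
  [[0, 0, 72], [0.27, 0.351, 0.03], 0.085],
  [[0, 0, 80], [0.3, 0.39, 0.03], 0.085],
  [[0, 0, 88], [0.33, 0.43, 0.03], 0.085],
  [[0, 0, 96], [0.355, 0.467, 0.03], 0.085],
])

```text
time_s: 1.3
tcp_pos: [0.5548, -0.0969, 0.2501]
ee_rot: [0.532, 0.847, 0.0, -0.0]
contact_force: [0.3, -2.5, -0.1]
opening: 0.0848
grasp_force: 0.0
```

Request:
apply_moves([
  [[0, 0, 8], [0, 0, -0.01], 0.07],
  [[0, 0, 16], [0, 0, -0.02], 0.07],
  [[0, 0, 24], [0, 0, -0.03], 0.07],
  [[0, 0, 32], [0, 0, -0.04], 0.07],
  [[0, 0, 40], [0, 0, -0.05], 0.07],
  [[0, 0, 48], [0, 0, -0.06], 0.07],
  [[0, 0, 56], [0, 0, -0.07], 0.07],
  [[0, 0, 64], [0, 0, -0.08], 0.07],
  [[0, 0, 72], [0, 0, -0.09], 0.07],
  [[0, 0, 79], [0, 0, -0.1], 0.07],
  [[0, 0, 79], [0, 0, -0.11], 0.07],
  [[0, 0, 79], [0, 0, -0.11], 0.07],
])

```text
time_s: 2.5
tcp_pos: [0.5529, -0.0987, 0.1387]
ee_rot: [-0.123, 0.992, 0.001, -0.001]
contact_force: [-1.7, -0.2, -0.5]
opening: 0.0699
grasp_force: 0.0
```

Request:
apply_moves([
  [[0, 0, 0], [0.001, 0, -0.02], 0.07],
  [[0, 0, 0], [0.001, 0, -0.04], 0.07],
  [[0, 0, 0], [0.001, 0, -0.06], 0.07],
  [[0, 0, 0], [0.001, 0, -0.06], 0.07],
  [[0, 0, 0], [0.001, 0, -0.06], 0.02],
  [[0, 0, 0], [0.001, 0, -0.06], 0.02],
  [[0, 0, 0], [0.001, 0, -0.06], 0.02],
  [[0, 0, 0], [0.001, 0, -0.06], 0.02],
  [[0, 0, 0], [0.001, 0, -0.06], 0.02],
], force=40)

```text
time_s: 3.4
tcp_pos: [0.5551, -0.0992, 0.081]
ee_rot: [-0.125, 0.992, -0.0, 0.0]
contact_force: [0.2, 0.2, -0.3]
opening: 0.02
grasp_force: 0.0
```

Run:
```python
from h import *
C=np.zeros((600,800,3),np.uint8)
s=env.snapshot("scene")[:,:,::-1];t=env.snapshot("top")[:,:,::-1]
C[:,:400]=crop(s,220,140,133,200,3)[:,:400] if 0 else cv2.resize(s[170:320,220:320],(400,600),interpolation=cv2.INTER_CUBIC)
C[:400,400:]=cv2.resize(t[180:280,320:420],(400,400),interpolation=cv2.INTER_CUBIC)
cv2.imwrite("pics/c2.png",C)
```

```text
(no output)
```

View pics/c2.png

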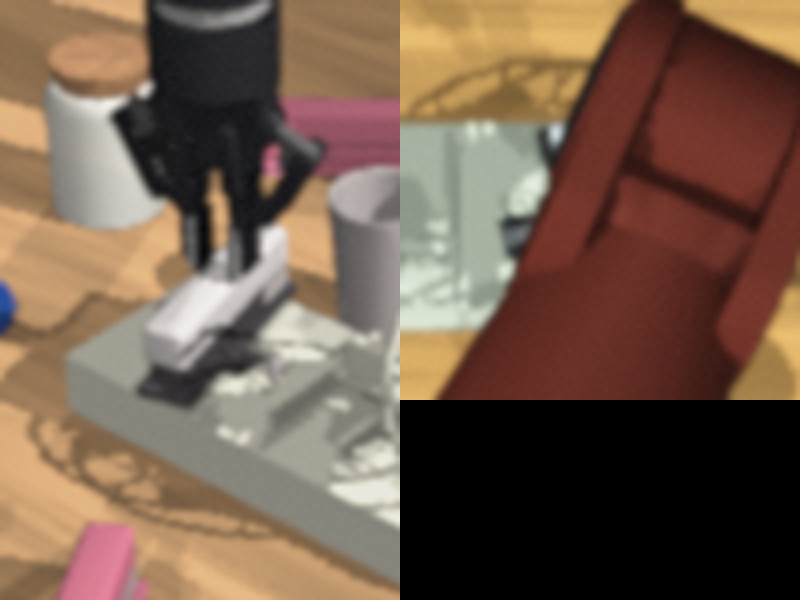

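Fingertips appear around crop (195–240,265), right at the stapler top. It's unclear whether they straddle it or sit above it, so I'll check heights by projection.

Run:
```python
from h import *
from scipy.spatial.transform import Rotation as R
np.set_printoptions(precision=4,suppress=True)
S=lambda u,v:(220+u/4-.4,170+v/4-.4)
o=env.get_obs();M=R.from_quat(o["ee_rot"]).as_matrix()
p=lambda q:(proj("scene",q)-[220,170])*4+1.5
print("tips shut model",p(o["tcp_pos"]+np.array([[s*w,y,.014] for y in(-.01,.01) for s in (-1,1) for w in(.011,)])@M.T))
# stapler model at top/under faces in crop coords
yaw=np.radians(14.3);A=np.array([[np.cos(yaw),-np.sin(yaw)],[np.sin(yaw),np.cos(yaw)]])
for z in(.04,.062,.08,.09):
  w=.018 if z<.06 else .014;l=.07
  q=np.array([[*(A@[sx*l,sy*w]+[.554,-.099]),z] for sx,sy in((1,-1),(1,1),(-1,1),(-1,-1))]);print(z,p(q).round().tolist())
```

```text
tips shut model [[200.9257 308.5711]
 [219.0521 290.5819]
 [230.2937 316.9155]
 [248.1187 298.7132]]
0.04 [[141.0, 393.0], [195.0, 409.0], [307.0, 291.0], [256.0, 277.0]]
0.062 [[145.0, 364.0], [188.0, 376.0], [301.0, 260.0], [261.0, 249.0]]
0.08 [[144.0, 338.0], [186.0, 350.0], [300.0, 235.0], [261.0, 225.0]]
0.09 [[143.0, 323.0], [186.0, 336.0], [300.0, 221.0], [260.0, 211.0]]
```

Request:
apply_moves([
  [[0, 0, 0], [0, 0, 0.005], 0.048],
  [[0, 0, 0], [0, 0, 0.005], 0.048],
  [[0, 0, 0], [0, 0, 0.005], 0.048],
  [[0, 0, 0], [0, 0, -0.005], 0.048],
  [[0, 0, 0], [0, 0, -0.012], 0.048],
  [[0, 0, 0], [0, 0, -0.012], 0.048],
  [[0, 0, 0], [0, 0, -0.012], 0.02],
  [[0, 0, 0], [0, 0, -0.012], 0.02],
  [[0, 0, 0], [0, 0, -0.012], 0.02],
  [[0, 0, 0], [0, 0, -0.012], 0.02],
  [[0, 0, 0], [0, 0, -0.012], 0.02],
], force=40)

```text
time_s: 4.6
tcp_pos: [0.5549, -0.0991, 0.0686]
ee_rot: [-0.125, 0.992, 0.0, 0.0]
contact_force: [-0.3, -0.2, -1.7]
opening: 0.0268
grasp_force: 42.1
```

Request:
apply_moves([
  [[0, 0, 0], [0, 0, 0.015], 0.02],
  [[0, 0, 0], [0, 0, 0.05], 0.02],
  [[0, 0, 0], [0, 0, 0.09], 0.02],
  [[0, 0, 0], [0, 0, 0.13], 0.02],
  [[0, 0, 0], [0, 0, 0.17], 0.02],
  [[0, 0, 0], [0, 0, 0.2], 0.02],
  [[0, 0, 0], [-0.02, 0.04, 0.2], 0.02],
  [[0, 0, 0], [-0.035, 0.08, 0.2], 0.02],
  [[0, 0, 0], [-0.05, 0.12, 0.2], 0.02],
  [[0, 0, 0], [-0.065, 0.16, 0.2], 0.02],
  [[0, 0, 0], [-0.08, 0.2, 0.2], 0.02],
  [[0, 0, 0], [-0.095, 0.24, 0.2], 0.02],
], force=60)

```text
time_s: 5.8
tcp_pos: [0.4589, 0.1423, 0.2698]
ee_rot: [-0.125, 0.992, 0.0, 0.001]
contact_force: [1.5, -0.0, -2.5]
opening: 0.0259
grasp_force: 61.9
```

Request:
apply_moves([
  [[0, 0, 0], [-0.015, 0.04, 0], 0.02],
  [[0, 0, 0], [-0.02, 0.054, -0.02], 0.02],
  [[0, 0, 0], [-0.02, 0.054, -0.06], 0.02],
  [[0, 0, 0], [-0.02, 0.054, -0.1], 0.02],
  [[0, 0, 0], [-0.02, 0.054, -0.14], 0.02],
  [[0, 0, 0], [-0.02, 0.054, -0.17], 0.02],
  [[0, 0, 0], [-0.02, 0.054, -0.2], 0.02],
  [[0, 0, 0], [-0.02, 0.054, -0.2], 0.02],
  [[0, 0, 0], [-0.02, 0.054, -0.225], 0.02],
  [[0, 0, 0], [-0.02, 0.054, -0.225], 0.02],
])

```text
time_s: 6.8
tcp_pos: [0.4389, 0.1947, 0.0432]
ee_rot: [-0.125, 0.992, 0.0, -0.001]
contact_force: [-1.1, -1.9, -1.5]
opening: 0.0262
grasp_force: 61.9
```

Request:
apply_moves([
  [[0, 0, 0], [0, 0, -0.005], 0.02],
  [[0, 0, 0], [0, 0, -0.009], 0.02],
  [[0, 0, 0], [0, 0, -0.012], 0.02],
  [[0, 0, 0], [0, 0, -0.013], 0.02],
  [[0, 0, 0], [0, 0, -0.013], 0.02],
])

```text
time_s: 7.3
tcp_pos: [0.4399, 0.1949, 0.0307]
ee_rot: [-0.125, 0.992, 0.0, 0.0]
contact_force: [-0.7, -0.4, -1.9]
opening: 0.026
grasp_force: 61.9
```

Request:
apply_moves([
  [[0, 0, 0], [0, 0, -0.001], 0.02],
  [[0, 0, 0], [0, 0, -0.002], 0.02],
  [[0, 0, 0], [0, 0, -0.002], 0.02],
])

```text
time_s: 7.6
tcp_pos: [0.44, 0.1949, 0.0287]
ee_rot: [-0.125, 0.992, 0.0, 0.0]
contact_force: [0.7, 0.5, -0.7]
opening: 0.0262
grasp_force: 62.0
```

Request:
apply_moves([
  [[0, 0, 0], [0, 0, -0.001], 0.02],
  [[0, 0, 0], [0, 0, -0.001], 0.045],
  [[0, 0, 0], [0, 0, -0.001], 0.045],
  [[0, 0, 0], [0, 0, 0.0], 0.045],
  [[0, 0, 0], [0, 0, 0.03], 0.045],
  [[0, 0, 0], [0, 0, 0.07], 0.06],
  [[0, 0, 8], [0, 0.01, 0.12], 0.06],
  [[0, 0, 16], [0, 0.04, 0.14], 0.06],
  [[0, 0, 24], [0, 0.07, 0.14], 0.06],
  [[0, 0, 32], [0, 0.1, 0.14], 0.06],
  [[0, 0, 40], [0.005, 0.13, 0.14], 0.06],
  [[0, 0, 42], [0.006, 0.133, 0.12], 0.06],
])

```text
time_s: 8.8
tcp_pos: [0.4472, 0.3311, 0.1506]
ee_rot: [-0.475, 0.88, 0.0, 0.002]
contact_force: [0.8, -0.8, 0.2]
opening: 0.06
grasp_force: 0.0
```

Request:
apply_moves([
  [[0, 0, 0], [0, 0, -0.03], 0.06],
  [[0, 0, 0], [0, 0, -0.06], 0.06],
  [[0, 0, 0], [0, 0, -0.09], 0.06],
  [[0, 0, 0], [0, 0, -0.1], 0.04],
  [[0, 0, 0], [0, 0, -0.1], 0.04],
])

```text
time_s: 9.3
tcp_pos: [0.4447, 0.3274, 0.0472]
ee_rot: [-0.472, 0.882, 0.0, -0.001]
contact_force: [-0.3, 0.1, -0.2]
opening: 0.0399
grasp_force: 0.0
```

Run:
```python
from h import *
C=np.zeros((600,800,3),np.uint8)
s=env.snapshot("scene")[:,:,::-1];t=env.snapshot("top")[:,:,::-1]
C[:,:500]=cv2.resize(s[230:350,360:460],(500,600),interpolation=cv2.INTER_CUBIC)
C[:450,500:]=cv2.resize(t[230:320,180:240],(300,450),interpolation=cv2.INTER_CUBIC)
cv2.imwrite("pics/c3.png",C)
```

```text
(no output)
```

View pics/c3.png

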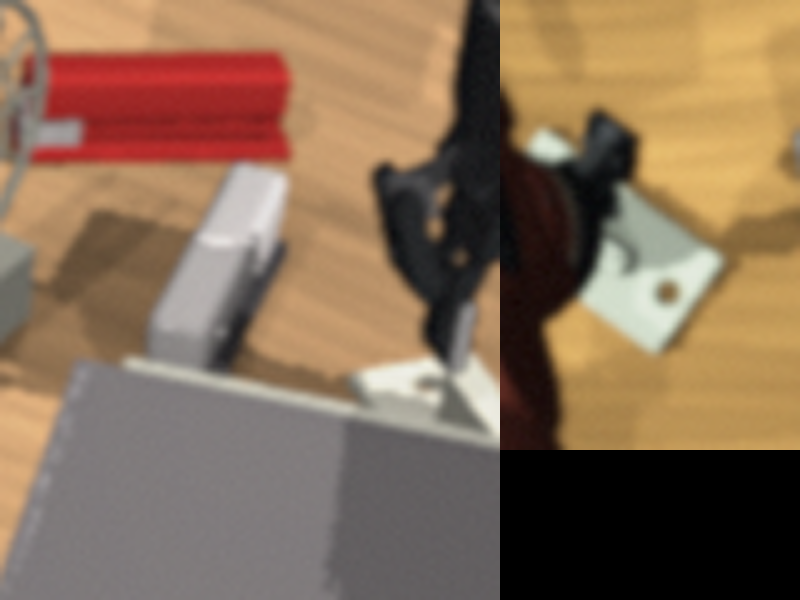

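The stapler stands upright at crop (220,260), and the gripper is over the cover's rib at crop right (600,230). Now I'll descend and grip.

Request:
apply_moves([
  [[0, 0, 0], [0.001, 0.001, -0.01], 0.04],
  [[0, 0, 0], [0.001, 0.001, -0.02], 0.04],
  [[0, 0, 0], [0.001, 0.001, -0.022], 0.04],
  [[0, 0, 0], [0.001, 0.001, -0.022], 0.005],
  [[0, 0, 0], [0.001, 0.001, -0.022], 0.005],
  [[0, 0, 0], [0.001, 0.001, -0.022], 0.005],
  [[0, 0, 0], [0.001, 0.001, -0.022], 0.005],
  [[0, 0, 0], [0.001, 0.001, -0.022], 0.005],
], force=50)

```text
time_s: 10.2
tcp_pos: [0.447, 0.3289, 0.0268]
ee_rot: [-0.472, 0.881, 0.0, 0.0]
contact_force: [-0.1, -0.0, -0.3]
opening: 0.0052
grasp_force: 0.0
```

Request:
apply_moves([
  [[0, 0, 0], [0, 0, 0.004], 0.035],
  [[0, 0, 0], [0, 0, 0.004], 0.035],
  [[0, 0, 0], [0, 0, 0.004], 0.035],
  [[0, 0, 0], [0, 0, -0.004], 0.035],
  [[0, 0, 0], [0, 0, -0.008], 0.035],
  [[0, 0, 0], [0, 0, -0.008], 0.035],
])

```text
time_s: 10.8
tcp_pos: [0.446, 0.3285, 0.0172]
ee_rot: [-0.472, 0.881, 0.0, -0.001]
contact_force: [1.0, -0.1, 0.3]
opening: 0.0352
grasp_force: 0.0
```

Run:
```python
from h import *
C=np.zeros((600,800,3),np.uint8)
s=env.snapshot("scene")[:,:,::-1];t=env.snapshot("top")[:,:,::-1]
C[:480,:400]=cv2.resize(s[250:346,400:480],(400,480),interpolation=cv2.INTER_CUBIC)
C[:480,400:]=cv2.resize(t[240:312,170:230],(400,480),interpolation=cv2.INTER_CUBIC)
cv2.imwrite("pics/c4.png",C)
o=env.get_obs();print(o["contact_force"],o["opening"])
print((proj("scene",o["tcp_pos"])-[400,250])*5,(proj("top",o["tcp_pos"])-[170,240])*6.67)
```

```text
[ 0.08214245 -0.38001749  0.1671064 ] 0.03498314800493568
[[278.6697899  326.06410917]] [[186.3327293  249.69331088]]
```

View pics/c4.png

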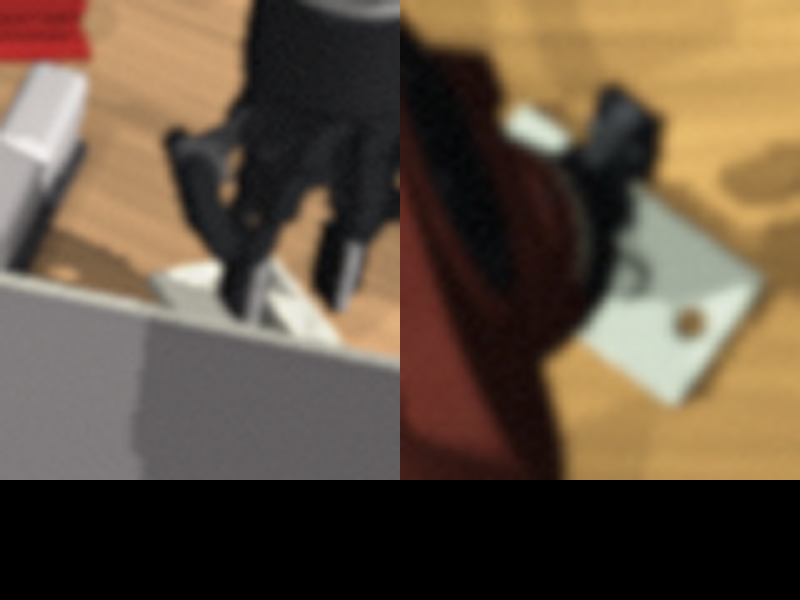

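The fingers straddle the rib, with tips at crop (250,315) and (340,305), close to the plate. I'll close them.

Request:
apply_moves([
  [[0, 0, 0], [0, 0, 0], 0.005],
  [[0, 0, 0], [0, 0, 0], 0.005],
  [[0, 0, 0], [0, 0, 0], 0.005],
  [[0, 0, 0], [0, 0, 0], 0.005],
  [[0, 0, 0], [0, 0, 0], 0.005],
], force=50)

```text
time_s: 11.4
tcp_pos: [0.4471, 0.329, 0.0189]
ee_rot: [-0.472, 0.881, 0.0, 0.0]
contact_force: [-0.1, -0.1, 3.7]
opening: 0.0115
grasp_force: 49.2
```

Request:
apply_moves([
  [[0, 0, 0], [0, 0, 0.01], 0.005],
  [[0, 0, 0], [0, 0, 0.04], 0.005],
  [[0, 0, 0], [0, 0, 0.08], 0.005],
  [[0, 0, 0], [0, 0, 0.12], 0.005],
  [[0, 0, 0], [0, 0, 0.16], 0.005],
  [[0, 0, 0], [0, 0, 0.2], 0.005],
  [[0, 0, 0], [0, 0, 0.24], 0.005],
  [[0, 0, 5], [0.01, -0.04, 0.245], 0.005],
  [[0, 0, 10], [0.02, -0.08, 0.245], 0.005],
  [[0, 0, 15], [0.03, -0.12, 0.245], 0.005],
  [[0, 0, 20], [0.04, -0.16, 0.245], 0.005],
  [[0, 0, 25], [0.05, -0.2, 0.245], 0.005],
], force=70)

```text
time_s: 12.6
tcp_pos: [0.4968, 0.1274, 0.264]
ee_rot: [-0.653, 0.757, -0.0, 0.0]
contact_force: [0.6, 0.1, -1.5]
opening: 0.0111
grasp_force: 68.6
```

Request:
apply_moves([
  [[0, 0, 3], [0.01, -0.04, 0], 0.005],
  [[0, 0, 6], [0.02, -0.08, 0], 0.005],
  [[0, 0, 10], [0.03, -0.12, 0], 0.005],
  [[0, 0, 10], [0.045, -0.16, 0], 0.005],
  [[0, 0, 10], [0.055, -0.2, 0], 0.005],
  [[0, 0, 10], [0.062, -0.227, -0.03], 0.005],
  [[0, 0, 10], [0.062, -0.227, -0.07], 0.005],
  [[0, 0, 10], [0.062, -0.227, -0.11], 0.005],
  [[0, 0, 10], [0.062, -0.227, -0.14], 0.005],
  [[0, 0, 10], [0.062, -0.227, -0.16], 0.005],
  [[0, 0, 10], [0.062, -0.227, -0.16], 0.005],
  [[0, 0, 10], [0.062, -0.227, -0.16], 0.005],
])

```text
time_s: 13.8
tcp_pos: [0.5588, -0.0981, 0.1043]
ee_rot: [0.715, -0.699, -0.0, 0.0]
contact_force: [-0.1, -0.3, -0.2]
opening: 0.0107
grasp_force: 68.6
```

Run:
```python
from h import *
C=np.zeros((600,800,3),np.uint8)
s=env.snapshot("scene")[:,:,::-1];t=env.snapshot("top")[:,:,::-1]
cv2.imwrite("pics/s5.png",s)
C[:,:500]=cv2.resize(s[180:300,225:325],(500,600),interpolation=cv2.INTER_CUBIC)
C[:450,500:]=cv2.resize(t[190:280,340:400],(300,450),interpolation=cv2.INTER_CUBIC)
cv2.imwrite("pics/c5.png",C)
o=env.get_obs();print(o["contact_force"],o["opening"],o["tcp_pos"],o["ee_rot"])
```

```text
[ 0.43176995 -0.1352456  -0.88734841] 0.010739561533530138 [ 0.55978416 -0.09848337  0.10551685] [ 7.15420359e-01 -6.98693308e-01  1.09078679e-03 -4.26499784e-04]
```

View pics/c5.png

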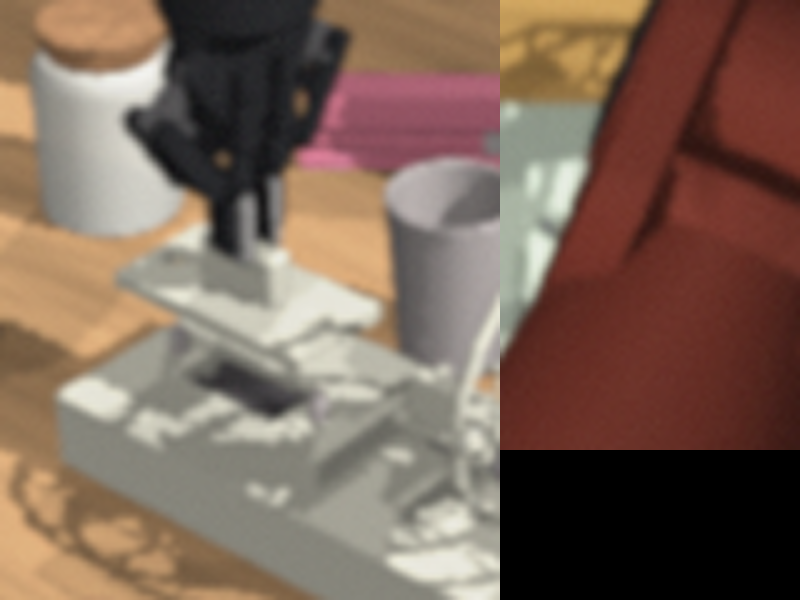

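The cover is held level over the bay. Its plate corners are at crop (118,275) and (380,305), the near pin is at (318,400) and the far pin at about (180,338). I'll compare these with the model's projections.

Run:
```python
from h import *
from scipy.spatial.transform import Rotation as R
f=lambda q:((proj("scene",q)-[225,180])*5+2).round(1).tolist()
a=np.radians(1.3);A=np.array([[np.cos(a),-np.sin(a),0],[np.sin(a),np.cos(a),0],[0,0,1]])
bay=np.array([.5592,-.0993,.04])
print("pin+ tip/base,pin-",f(bay+np.array([[0,.045,.015],[0,.045,0],[0,-.045,.015],[0,-.045,0]])@A.T))
print("recess corners",f(bay+np.array([[sx*.017,sy*.032,0] for sx,sy in((1,-1),(1,1),(-1,1),(-1,-1))])@A.T))
print("base end corners",f(bay+np.array([[.065,-.065,0],[-.065,-.065,0]])@A.T))
o=env.get_obs();z=o["tcp_pos"][2]-.0185
c=np.array([*(o["tcp_pos"][:2]-[0,.001]),z])
print("cover top corners",f(c+np.array([[sx*.03,sy*.058,.008] for sx,sy in((1,-1),(1,1),(-1,1),(-1,-1))])@A.T))
print("rib top corners",f(c+np.array([[sx*.007,sy*.023,.034] for sx,sy in((1,-1),(1,1),(-1,1),(-1,-1))])@A.T))
fo=bay+A@[0,.08,-.04]
print("fin top ends",f(fo+np.array([[-.018,.025+s*.017,.0785] for s in(-1,1)])@A.T),"button",f(fo+A@[-.03,.025,.0485]))
```

```text
pin+ tip/base,pin- [[321.0, 387.6], [321.5, 413.5], [182.2, 320.8], [183.5, 346.2]]
recess corners [[178.8, 370.7], [277.1, 419.4], [324.3, 387.8], [226.5, 340.8]]
base end corners [[59.2, 389.6], [243.0, 278.1]]
cover top corners [[113.7, 268.0], [296.5, 355.0], [381.5, 299.8], [200.5, 218.2]]
rib top corners [[198.5, 226.5], [271.5, 259.6], [291.8, 247.3], [218.9, 214.7]]
fin top ends [[415.8, 362.5], [473.4, 389.2]] button [[459.7, 417.2]]
```

The fan model fits to within about 1 mm. Now I'll lower it and watch the force.

Request:
apply_moves([
  [[0, 0, 0], [0, 0, -0.01], 0.005],
  [[0, 0, 0], [0, 0, -0.02], 0.005],
  [[0, 0, 0], [0, 0, -0.028], 0.005],
  [[0, 0, 0], [0, 0, -0.034], 0.005],
  [[0, 0, 0], [0, 0, -0.036], 0.005],
  [[0, 0, 0], [0, 0, -0.036], 0.005],
])

```text
time_s: 14.5
tcp_pos: [0.559, -0.0981, 0.0673]
ee_rot: [0.715, -0.699, -0.0, -0.0]
contact_force: [2.9, 0.4, -2.4]
opening: 0.011
grasp_force: 68.5
```

Request:
apply_moves([
  [[0, 0, 0], [0, 0, -0.003], 0.005],
  [[0, 0, 0], [0, 0, -0.005], 0.005],
  [[0, 0, 0], [0, 0, -0.005], 0.005],
])

```text
time_s: 14.8
tcp_pos: [0.5591, -0.0981, 0.0626]
ee_rot: [0.715, -0.699, 0.0, -0.0]
contact_force: [3.1, 0.8, -0.5]
opening: 0.011
grasp_force: 68.8
```

Request:
apply_moves([
  [[0, 0, 0], [0.001, 0, -0.002], 0.005],
  [[0, 0, 0], [0.001, 0, -0.003], 0.005],
  [[0, 0, 0], [0.001, 0, -0.004], 0.005],
  [[0, 0, 0], [0.001, 0, -0.004], 0.005],
])

```text
time_s: 15.2
tcp_pos: [0.5597, -0.0982, 0.059]
ee_rot: [0.715, -0.699, -0.0, 0.0]
contact_force: [-1.3, 1.7, 4.2]
opening: 0.0108
grasp_force: 69.4
```

Request:
apply_moves([
  [[0, 0, 0], [0, 0, -0.001], 0.005],
  [[0, 0, 0], [0, 0, -0.002], 0.005],
  [[0, 0, 0], [0, 0, -0.002], 0.005],
])

```text
time_s: 15.5
tcp_pos: [0.5598, -0.0982, 0.0588]
ee_rot: [0.715, -0.699, 0.0, 0.0]
contact_force: [-8.8, 3.7, 20.2]
opening: 0.0104
grasp_force: 71.4
```

Firm stop at the expected height, so it is seated. I'll release, retreat and look.

Request:
apply_moves([
  [[0, 0, 0], [0, 0, 0.001], 0.005],
  [[0, 0, 0], [0, 0, 0.002], 0.035],
  [[0, 0, 0], [0, 0, 0.002], 0.035],
  [[0, 0, 0], [0, 0, 0.002], 0.035],
  [[0, 0, 0], [0, 0, 0.02], 0.035],
  [[0, 0, 0], [0, 0, 0.06], 0.035],
  [[0, 0, 0], [-0.006, 0.035, 0.07], 0.05],
  [[0, 0, 0], [-0.012, 0.07, 0.07], 0.05],
  [[0, 0, 0], [-0.018, 0.104, 0.07], 0.05],
  [[0, 0, 0], [-0.018, 0.104, 0.06], 0.05],
  [[0, 0, 0], [-0.018, 0.104, 0.06], 0.05],
])

```text
time_s: 16.6
tcp_pos: [0.541, 0.0064, 0.115]
ee_rot: [0.716, -0.698, -0.001, 0.001]
contact_force: [0.6, -0.8, -0.0]
opening: 0.05
grasp_force: 0.0
```

Run:
```python
from h import *
C=np.zeros((600,800,3),np.uint8)
s=env.snapshot("scene")[:,:,::-1];t=env.snapshot("top")[:,:,::-1]
C[:,:500]=cv2.resize(s[200:320,235:335],(500,600),interpolation=cv2.INTER_CUBIC)
C[:450,500:]=cv2.resize(t[190:280,340:400],(300,450),interpolation=cv2.INTER_CUBIC)
cv2.imwrite("pics/c6.png",C)
f=lambda q:((proj("scene",q)-[235,200])*5+2).round(1).tolist()
a=np.radians(1.3);A=np.array([[np.cos(a),-np.sin(a),0],[np.sin(a),np.cos(a),0],[0,0,1]])
bay=np.array([.5592,-.0993,.04]);fo=bay+A@[0,.08,-.04]
print("cover top corners",f(bay+np.array([[sx*.03,sy*.058,.008] for sx,sy in((1,-1),(1,1),(-1,1),(-1,-1))])@A.T))
print("fin top ends",f(fo+np.array([[-.018,.025+s*.017,.0785] for s in(-1,1)])@A.T),"fin base",f(fo+A@[-.018,.025,.0545]))
o=env.get_obs();print(o["contact_force"],o["tcp_pos"])
```

```text
cover top corners [[70.5, 249.6], [249.8, 338.7], [332.9, 281.9], [155.5, 198.1]]
fin top ends [[365.8, 262.5], [423.4, 289.2]] fin base [[393.9, 318.3]]
[-0.42333847  0.26332771 -0.17650692] [0.54161666 0.00526614 0.11602065]
```

View pics/c6.png

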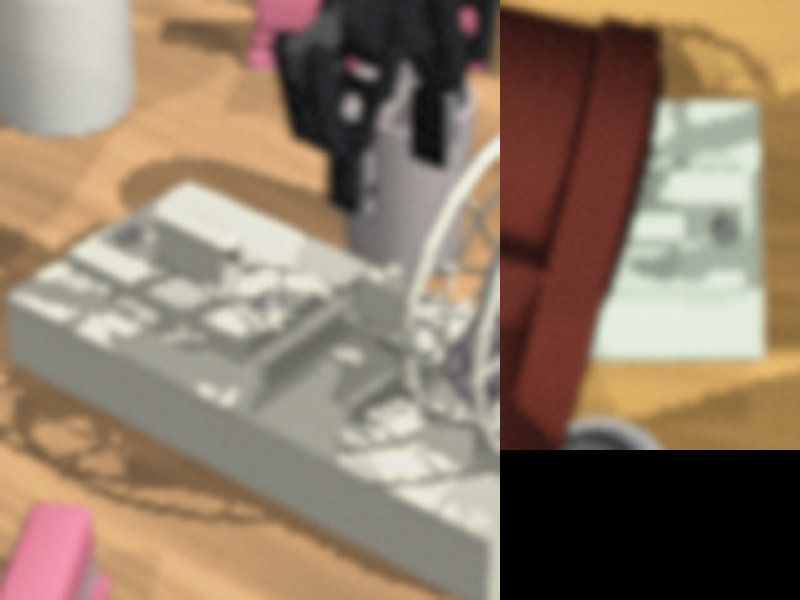

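The cover lies flat over the bay, with pins through both holes at crop (135,232) and (272,300). The fin is near (385,300), as predicted. Now I'll grip the fin.

Request:
apply_moves([
  [[0, 0, 0], [0, 0, -0.02], 0.05],
  [[0, 0, 0], [0, 0, -0.04], 0.05],
  [[0, 0, 0], [0, 0, -0.055], 0.05],
  [[0, 0, 0], [0, 0, -0.06], 0.05],
  [[0, 0, 0], [0, 0, -0.06], 0.05],
], force=20)

```text
time_s: 17.2
tcp_pos: [0.5414, 0.0055, 0.056]
ee_rot: [0.715, -0.699, -0.001, 0.0]
contact_force: [0.1, 1.0, -0.2]
opening: 0.0501
grasp_force: 0.0
```

Request:
apply_moves([
  [[0, 0, 0], [0, 0, 0], 0.001],
  [[0, 0, 0], [0, 0, 0], 0.001],
  [[0, 0, 0], [0, 0, 0], 0.001],
  [[0, 0, 0], [0, 0, 0], 0.001],
  [[0, 0, 0], [0, 0, 0], 0.001],
  [[0, 0, 0], [0, 0, 0], 0.001],
], force=20)

```text
time_s: 17.8
tcp_pos: [0.5424, 0.0057, 0.0575]
ee_rot: [0.715, -0.699, 0.001, -0.0]
contact_force: [-0.4, 0.7, 6.0]
opening: 0.0092
grasp_force: 23.2
```

Request:
apply_moves([
  [[0, 0, 0], [0.005, 0, 0.002], 0.001],
  [[0, 0, 0], [0.012, 0, 0.002], 0.001],
  [[0, 0, 0], [0.02, 0, 0.002], 0.001],
  [[0, 0, 0], [0.028, 0.001, 0.002], 0.001],
  [[0, 0, 0], [0.035, 0.001, 0.002], 0.001],
  [[0, 0, 0], [0.04, 0.001, 0.002], 0.001],
  [[0, 0, 0], [0.042, 0.001, 0.002], 0.001],
  [[0, 0, 0], [0.042, 0.001, 0.002], 0.001],
])

```text
time_s: 18.6
tcp_pos: [0.5839, 0.007, 0.0578]
ee_rot: [0.715, -0.699, -0.0, 0.0]
contact_force: [1.7, -1.3, -16.0]
opening: 0.0094
grasp_force: 20.5
```

Request:
apply_moves([
  [[0, 0, 0], [0.002, 0, 0], 0.001],
  [[0, 0, 0], [0.003, 0, 0], 0.001],
  [[0, 0, 0], [0.004, 0, 0], 0.001],
  [[0, 0, 0], [0.004, 0, 0], 0.001],
])

```text
time_s: 19.0
tcp_pos: [0.5873, 0.0071, 0.0578]
ee_rot: [0.715, -0.699, -0.001, 0.0]
contact_force: [-1.2, -2.2, -20.7]
opening: 0.009
grasp_force: 19.9
```

Request:
apply_moves([
  [[0, 0, 0], [0.001, 0, -0.001], 0.001],
  [[0, 0, 0], [0.002, 0, -0.001], 0.001],
  [[0, 0, 0], [0.003, 0, -0.001], 0.001],
  [[0, 0, 0], [0.003, 0, -0.001], 0.001],
])

```text
time_s: 19.4
tcp_pos: [0.59, 0.0071, 0.0577]
ee_rot: [0.715, -0.699, -0.001, 0.001]
contact_force: [-7.8, -1.1, -10.9]
opening: 0.0093
grasp_force: 21.1
```

Request:
apply_moves([
  [[0, 0, 0], [0.001, 0, 0], 0.001],
  [[0, 0, 0], [0.002, 0, 0], 0.001],
  [[0, 0, 0], [0.002, 0, 0], 0.001],
])

```text
time_s: 19.7
tcp_pos: [0.5902, 0.0071, 0.0575]
ee_rot: [0.715, -0.699, -0.002, 0.002]
contact_force: [-16.6, -1.3, -6.1]
opening: 0.0095
grasp_force: 21.9
```

Stop reached at x=0.590. I'll release, close above and go to the button.

Request:
apply_moves([
  [[0, 0, 0], [-0.002, 0, 0], 0.03],
  [[0, 0, 0], [-0.002, 0, 0], 0.03],
  [[0, 0, 0], [-0.002, 0, 0], 0.03],
  [[0, 0, 0], [-0.002, 0, 0.02], 0.03],
  [[0, 0, 0], [-0.002, 0, 0.05], 0.03],
  [[0, 0, 0], [-0.03, 0, 0.05], 0.0],
  [[0, 0, 0], [-0.064, -0.001, 0.05], 0.0],
  [[0, 0, 0], [-0.064, -0.001, 0.04], 0.0],
  [[0, 0, 0], [-0.064, -0.001, 0.02], 0.0],
  [[0, 0, 0], [-0.064, -0.001, 0.01], 0.0],
  [[0, 0, 0], [-0.064, -0.001, 0.005], 0.0],
  [[0, 0, 0], [-0.064, -0.001, 0.005], 0.0],
])

```text
time_s: 20.9
tcp_pos: [0.5289, 0.006, 0.0622]
ee_rot: [0.715, -0.699, -0.0, 0.0]
contact_force: [1.0, 0.2, -1.0]
opening: -0.0002
grasp_force: 0.0
```

Run:
```python
from h import *
C=np.zeros((600,500,3),np.uint8)
s=env.snapshot("scene")[:,:,::-1]
C[:]=cv2.resize(s[200:320,260:360],(500,600),interpolation=cv2.INTER_CUBIC)
cv2.imwrite("pics/c7.png",C)
f=lambda q:((proj("scene",q)-[260,200])*5+2).round(1).tolist()
print("fin top ends",f([[.590,-.011,.0785],[.589,.023,.0785]]),"button",f([.5275,.0055,.0485]))
o=env.get_obs();print(o["contact_force"],o["tcp_pos"],o["opening"])
```

```text
fin top ends [[168.7, 311.1], [227.3, 339.1]] button [[284.6, 318.3]]
[ 0.16019488 -0.80988716  0.15496741] [0.52922909 0.00583423 0.06275565] -0.00024397706637541876
```

View pics/c7.png

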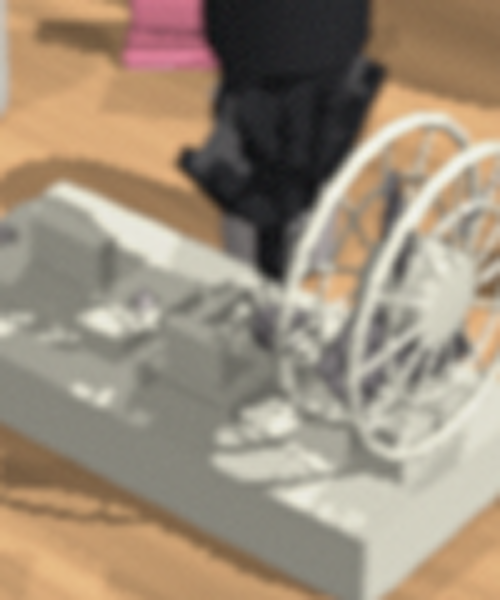

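The fin now stands aside at crop (195,345), as predicted, and the closed fingertips at (270,275) hover over the button. I'll lower in small steps.

Request:
apply_moves([
  [[0, 0, 0], [-0.001, 0, -0.005], 0.0],
  [[0, 0, 0], [-0.001, 0, -0.01], 0.0],
  [[0, 0, 0], [-0.001, 0, -0.015], 0.0],
  [[0, 0, 0], [-0.001, 0, -0.015], 0.0],
])

```text
time_s: 21.35
tcp_pos: [0.5273, 0.006, 0.0466]
ee_rot: [0.715, -0.699, -0.001, 0.0]
contact_force: [0.2, -0.1, 0.1]
opening: -0.0
grasp_force: 0.0
```

Request:
apply_moves([
  [[0, 0, 0], [0, 0, -0.002], 0.0],
  [[0, 0, 0], [0, 0, -0.004], 0.0],
  [[0, 0, 0], [0, 0, -0.004], 0.0],
])

```text
time_s: 21.65
tcp_pos: [0.5278, 0.0059, 0.0433]
ee_rot: [0.715, -0.699, -0.0, 0.0]
contact_force: [0.2, -0.1, -0.5]
opening: -0.0
grasp_force: 0.0
```

Request:
apply_moves([
  [[0, 0, 0], [0, 0, -0.002], 0.0],
  [[0, 0, 0], [0, 0, -0.004], 0.0],
  [[0, 0, 0], [0, 0, -0.004], 0.0],
])

```text
time_s: 21.95
tcp_pos: [0.5277, 0.0059, 0.0392]
ee_rot: [0.715, -0.699, -0.0, 0.0]
contact_force: [-0.5, -0.2, -0.0]
opening: 0.0
grasp_force: 0.0
```

Request:
apply_moves([
  [[0, 0, 0], [0, 0, -0.002], 0.0],
  [[0, 0, 0], [0, 0, -0.003], 0.0],
  [[0, 0, 0], [0, 0, -0.003], 0.0],
])

```text
time_s: 22.25
tcp_pos: [0.528, 0.0058, 0.0367]
ee_rot: [0.715, -0.699, 0.0, -0.0]
contact_force: [-0.2, 0.8, 2.7]
opening: 0.0
grasp_force: 1.1
```

Request:
apply_moves([
  [[0, 0, 0], [0, 0, -0.002], 0.0],
  [[0, 0, 0], [0, 0, -0.004], 0.0],
  [[0, 0, 0], [0, 0, -0.004], 0.0],
])

```text
time_s: 22.55
tcp_pos: [0.528, 0.0058, 0.0326]
ee_rot: [0.715, -0.699, 0.0, -0.0]
contact_force: [-0.0, 0.6, 5.2]
opening: -0.0004
grasp_force: 2.4
```

Request:
apply_moves([
  [[0, 0, 0], [0, 0, -0.001], 0.0],
  [[0, 0, 0], [0, 0, -0.002], 0.0],
  [[0, 0, 0], [0, 0, -0.002], 0.0],
])

```text
time_s: 22.85
tcp_pos: [0.5281, 0.0058, 0.0316]
ee_rot: [0.715, -0.699, 0.0, -0.0]
contact_force: [-3.6, 0.6, 12.3]
opening: 0.0001
grasp_force: 6.3
```

At the stop. I'll press 1 mm more, then retreat.

Request:
apply_moves([
  [[0, 0, 0], [0, 0, -0.001], 0.0],
  [[0, 0, 0], [0, 0, -0.001], 0.0],
  [[0, 0, 0], [0, 0, 0.005], 0.0],
  [[0, 0, 0], [0, 0, 0.02], 0.0],
  [[0, 0, 0], [0, 0, 0.06], 0.0],
  [[0, 0, 0], [0, 0, 0.1], 0.0],
  [[0, 0, 0], [0, 0, 0.15], 0.0],
  [[0, 0, 0], [-0.03, -0.03, 0.2], 0.0],
  [[0, 0, 0], [-0.06, -0.06, 0.24], 0.0],
  [[0, 0, 0], [-0.06, -0.1, 0.24], 0.0],
  [[0, 0, 0], [-0.06, -0.15, 0.24], 0.0],
  [[0, 0, 0], [-0.06, -0.2, 0.24], 0.0],
])

```text
time_s: 24.05
tcp_pos: [0.4675, -0.1904, 0.2723]
ee_rot: [0.716, -0.699, 0.001, -0.0]
contact_force: [0.7, 0.1, 0.4]
opening: -0.0004
grasp_force: 0.0
```

Request:
apply_moves([
  [[0, 0, 0], [-0.02, -0.04, 0], 0.0],
  [[0, 0, 0], [-0.04, -0.08, 0], 0.0],
  [[0, 0, 0], [-0.06, -0.12, 0], 0.0],
  [[0, 0, 0], [-0.08, -0.16, 0], 0.0],
  [[0, 0, 0], [-0.1, -0.2, 0], 0.0],
  [[0, 0, 0], [-0.12, -0.24, 0], 0.0],
  [[0, 0, 0], [-0.12, -0.24, 0], 0.0],
])

```text
time_s: 24.75
tcp_pos: [0.345, -0.4323, 0.2698]
ee_rot: [0.714, -0.7, -0.001, 0.0]
contact_force: [0.5, 0.2, -0.6]
opening: -0.0001
grasp_force: 0.0
```

Run:
```python
from h import *
s=env.snapshot("scene")[:,:,::-1];t=env.snapshot("top")[:,:,::-1]
C=np.zeros((600,800,3),np.uint8)
C[:300,:800]=cv2.resize(t[190:310,150:470],(800,300),interpolation=cv2.INTER_CUBIC)
C[300:,:]=cv2.resize(s[180:330,140:540],(800,300),interpolation=cv2.INTER_CUBIC)
cv2.imwrite("pics/c8.png",C)
o=env.get_obs();print(o["contact_force"],o["tcp_pos"])
```

```text
[0.3404654  0.25953517 0.28297081] [ 0.34713339 -0.42900983  0.27043289]
```

View pics/c8.png

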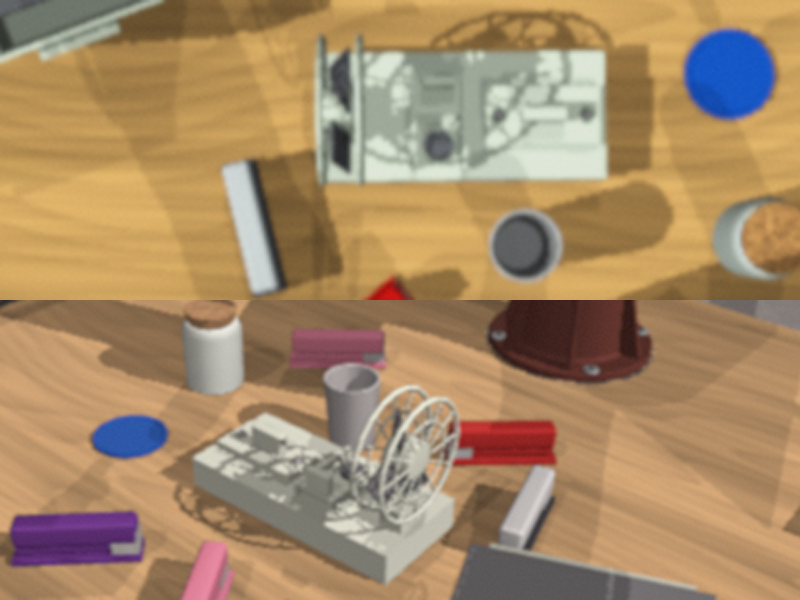

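The top view shows everything in place:
- **Cover:** seated, with the pins showing at (497,117) and (588,113).
- **Button:** uncovered at (438,145), with the tab aside.
- **Stapler:** upright at (252,228).
- **Cup and jar:** not moved.

I'll hand the job in.

```bash
python3 -c "
from bench import env
print(env.finish_job())"
```

```text
the job is handed in; nothing more can be done
None
```

I handed the job in at about 25 s: the stapler stands upright on the deck, the cover is seated on both pins, the lock tab is at its stop, and the power button was pressed to its stop and released; hand-in gave no verdict.

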